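# Free the ratchet pawl and bring the bench magnifier down

## Task

Bring the bench magnifier down over the opened scale: press the red thumb pad so that the pawl flips clear of the teeth, then push the arm down by the orange tab at its end, without forcing it and without touching the lens glass, until it lies level on its stop. Last, press the green thumb pad so that the pawl drops back into the teeth and will catch the arm when it is next raised. Use the fingertips only: lift nothing, and leave the loose things round the stand where they lie.

Things in the scene. Friction and masses are not known exactly. Their poses are not given: they have to be found in the camera images.
- mag_base: stand of the bench magnifier, fixed to the bench: dark cast foot 124 x 135 x 18 mm with two white cheeks (up to 200 mm high). Origin under the foot's arm pivot, on the bench top. Its -y axis is the way the arm points (seen from above), its -x axis is its front, towards the robot, where the thumb pads are; z is up
- mag_hinge (a point): the arm's pivot, 110 mm above the bench; the pivot axis is the stand's x axis, through the middle of the arm
- mag_arm (a joint): the arm's angle above level (rad): 0 = level, on its lower stop; at the start it is held up at 0.40 to 0.64. A quadrant with teeth 0.17 rad apart turns with it. The pivot is stiff (friction): with the pawl clear the arm stays where it is left and about 2 N down on the tab moves it; with the pawl in the teeth it can sink at most one tooth and then stands firm.
- tab_top (a point): middle of the top of the orange thumb tab at the outer end of the arm, 330 mm from the pivot; tab 24 mm wide, 34 mm long beyond the lens ring (from 309 to 348 mm). It swings down on an arc about the pivot, moving away from the stand as it sinks. On level arm its top is 115 mm above the bench
- lens_center (a point): the lens glass, 94 mm across, in a white ring of 118 mm (18 mm high) on the arm; this point is the middle of its upper face, 250 mm from the pivot. Not to be touched
- mag_pawl (a joint): the pawl's angle (rad): 0 = nose in the teeth (it rides up to 0.22 on a tooth's back), 0.84 = thrown fully clear, against its stop. It is a weighted throw-over pawl: it tips over at about 0.42 and stays on whichever side it is left; less than 1 N on a pad moves it (up to 10 N if the arm has been pushed hard against the teeth). It turns about an axis parallel to the arm's pivot axis, 46 mm to the +y side of it and 74 mm higher (184 mm above the bench)
- red_pad (a point): middle of the top face of the red thumb pad, 24 x 26 mm, on the pawl's rocker in front of the stand (56 mm to the front of the arm's middle plane), +y side. Pressing it down frees the pawl; from teeth to clear it sinks 33 mm (223 to 191 mm above the bench at its middle) and moves 20 mm outward, away from the other pad; flat at half stroke, it tilts 0.42 rad either way; its middle lies 47 mm from the rocker axis
- green_pad (a point): middle of the top face of the green thumb pad, 24 x 26 mm, at the -y end of the same rocker, the red pad's mirror image: high when the pawl is clear, pressing it down 33 mm puts the pawl back into the teeth
- flux: yellow flux tin, 54 mm across, 20 mm high; loose bystander, to be left where it lies; origin at the centre of its underside
- weight_100: small brass knob weight, 27 mm across, 34 mm high; loose bystander, to be left where it lies; origin at the centre of its underside
- weight_500: steel knob weight, 37 mm across, 58 mm high; loose bystander, to be left where it lies; origin at the centre of its underside
- screw_cap: red screw cap, 29 mm across, 18 mm high; loose bystander, to be left where it lies; origin at the centre of its underside
- steel_tweezers: steel tweezers, 114 mm long, 5 mm high; loose bystander, to be left where it lies; origin at the centre of its underside
- cell_bar: aluminium load cell bar, 44 x 95 x 21 mm; loose bystander, to be left where it lies; origin at the centre of its underside
- loose_board: brown circuit board, 62 x 165 x 12 mm; loose bystander, to be left where it lies; origin at the centre of its underside
- open_scale_a: opened scale, 240 x 205 x 59 mm, fixed on the bench under the lens; origin at the centre of its underside

How it is judged:
By the outcome, as a careful person would: the job done as asked, in the order asked, and still so for the second after the job is handed in, with the robot touching nothing.
It also fails if it takes over 64 s, if anything falls off the work surface, if the arm or the gripper's body presses on something with over 40 N, if the wrist force passes 120 N, or if a joint passes its speed limit or range.

## Robot

A 6-joint arm with a two-finger parallel gripper is mounted at the origin on a cart in front of the work surface, level with it; the furniture and walls round the work are solid. World frame = base frame: x ahead of the robot, y to its left, z up, the work surface at z = 0. Lengths are in m, angles in rad, forces in N, time in s.
With the tool pointing down it reaches from about 0.275 to 1 m from the base axis. Payload 8.4 kg.
Tool frame: the origin (TCP) lies on the centre line of the jaws, within the pads' length; the fingertips stand 17 mm ahead of it and the grasp point (between the pads) lies 2 mm behind it (bot.tcp_to_tips is the z of the fingertips in the tool frame, in m); z points along the fingers, y is the line along which they close (so a half turn about z gives the same grasp; the last joint's range is limited). The gripper opens to 85 mm and grips with 20 to 120 N. Pads are 22 mm wide; open, the fingers measure 114 mm over their backs; the gripper's body (76 mm by 85 mm) begins 54 mm behind the grasp point. The pads swing forward as they close: fully open they stand 13 mm farther back than shut.
Start: joints at [-1.223, 0.353, 1.633, -0, 1.155, -0.002], TCP at [0.214, -0.587, 0.248] pointing down, gripper open.
Joint ranges: [-2.63, 2.63], [-0.92, 2.1], [0.06, 2.66], [-1.3, 4.44], [0, 2.69], [-3.02, 3.02]. Speed limits (rad/s): [2.22, 2.22, 2.79, 3.14, 3.14, 3.14].

## Interface

Orientations are given as a unit quaternion [x, y, z, w].
In Python, from workcell import bot, hand, kinematics, get_obs, vision, hand_in gives the robot as it stands. The module is installed in compiled form; this text tells all that it offers. Calls block until the motion is done:
- bot.reach(position, orientation): joint-space move of the TCP to a pose.
- bot.servo_line(position, ori=None, velocity=0.15): straight line of the TCP; ori=None keeps the orientation; velocity is the mean speed in m/s.
- bot.goto_joints(angles): joint-space move.
- hand.move_gripper(opening, strength=None): finger opening in m; strength is the grip in N (None keeps the last); returns when the fingers have stopped.
- bot.dwell(seconds).
- kinematics.solve_ik(position, orientation): joint angles nearest the present ones, or None.
- get_obs(): the state.
- vision.read_camera(name): name is "scene" or "top" or "wrist"; returns a dict with "frame" (480x640x3 uint8, red, green, blue), "intrinsics" (3x3 intrinsics, pixels), "dist" ([k1, k2, p1, p2, k3] as OpenCV has them; the pictures are not rectified), "view" (4x4, takes a point from world to camera coordinates). Camera axes: x right, y down, z forward; pixel columns grow to the right and rows downward; lengths in m; the calibration is good to about 2 mm. A picture is of the moment at which its call begins. There is no depth.
A pose or a line that the arm cannot do raises bot.IKError and nothing moves.
- hand_in(): hands the job in; it is judged then, once.
The state is a dict: "time_s": time; "joint_pos": joint angles; "joint_vel": joint speeds; "joint_efforts": joint torques, N m; "position": TCP position; "orientation": TCP orientation; "wrist_force": force on the tool from outside, world axes, zero at the start; "ft_torque": the same for the moment, N m; "gripper_width": finger opening in m; "grip_force": force on a finger pad.
Only numpy, scipy, OpenCV 4.12 (cv2) and the standard library are available. Lean on these libraries where they do the work, as an engineer would, in place of code of your own. Each camera call takes 0.05 s, during which the arm holds its last target. There are 200 camera calls.

## Working session

There is one attempt and no reset: what is moved stays moved. The work goes in short steps, each a Python script; the robot and the scene stay as the last script left them, time stands still between calls to the robot, and variables do not carry over. Pictures are saved under pics/ and viewed, at most 10 in all, crops included, and the job is handed in when it is done.

```bash
mkdir -p pics; python3 - <<'E'
from workcell import *
import cv2,pickle,numpy as np
d={}
for n in("scene","top"):
    r=vision.read_camera(n);d[n]=r
    cv2.imwrite(f"pics/{n}0.png",r["frame"][:,:,::-1])
    print(n,r["intrinsics"],r["dist"],r["view"])
pickle.dump(d,open("cams.pkl","wb"))
o=get_obs();print(o["time_s"],o["orientation"],o["gripper_width"],bot.tcp_to_tips)
E
```

```text
scene [[483.7067276    0.         328.18191591]
 [  0.         483.7067276  239.01042131]
 [  0.           0.           1.        ]] [0.02796536 0.         0.         0.         0.        ] [[-0.77327921 -0.63383164 -0.01722567  0.44108672]
 [-0.48765077  0.61186207 -0.62275318  0.27764076]
 [ 0.4052604  -0.47316198 -0.78222871  0.95534041]
 [ 0.          0.          0.          1.        ]]
top [[478.08982092   0.         321.77524562]
 [  0.         478.08982092 242.42335976]
 [  0.           0.           1.        ]] [-0.02996155  0.          0.          0.          0.        ] [[ 0.0262726  -0.99961335 -0.00910539  0.07476277]
 [-0.97988562 -0.02394947 -0.19811764  0.54138367]
 [ 0.19782297  0.01412731 -0.98013596  1.03443696]
 [ 0.          0.          0.          1.        ]]
0.1 [ 9.84741209e-01  1.74024002e-01 -1.11289569e-04 -6.20416799e-04] 0.08530726880467196 0.017
```

View pics/scene0.png

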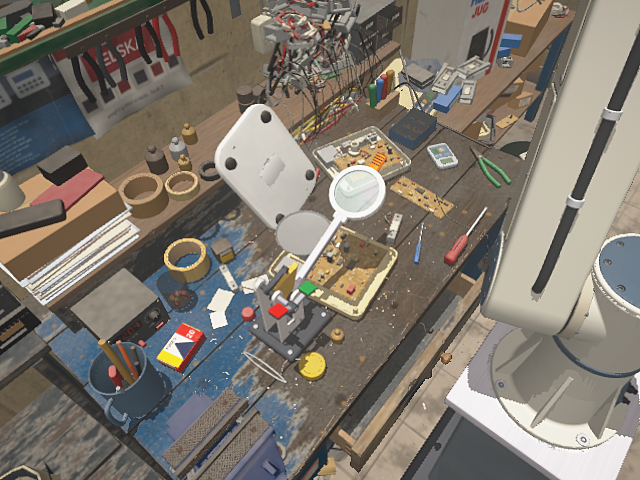

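View pics/top0.png

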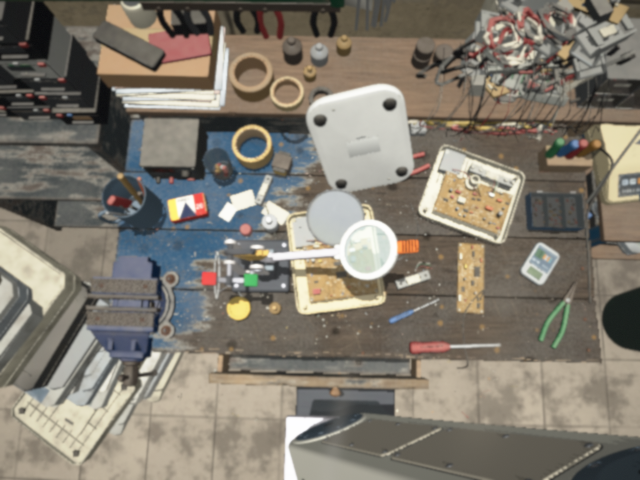

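Scene: red pad is at about (278,311), green at (308,287), and the lens ring centre at (357,192). Top: red is at (209,278), green at (251,280), the lens at (368,249), and the orange tab at (408,246). I'll enlarge both views.

```bash
python3 - <<'E'
import cv2,pickle,numpy as np
d=pickle.load(open("cams.pkl","rb"))
t=d["top"]["frame"][225:325,190:430,::-1];s=d["scene"]["frame"][140:380,230:410,::-1]
t=cv2.resize(t,(792,330),interpolation=cv2.INTER_CUBIC)
cv2.imwrite("pics/t1.png",t)
cv2.imwrite("pics/s1.png",cv2.resize(s,None,fx=2.5,fy=2.5,interpolation=cv2.INTER_CUBIC))
E
```

```text
(no output)
```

View pics/t1.png

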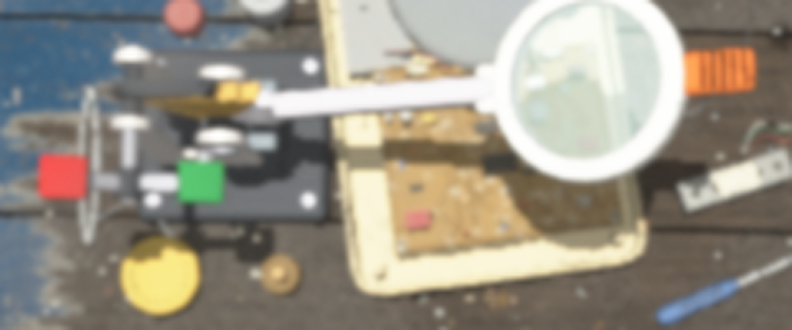

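View pics/s1.png

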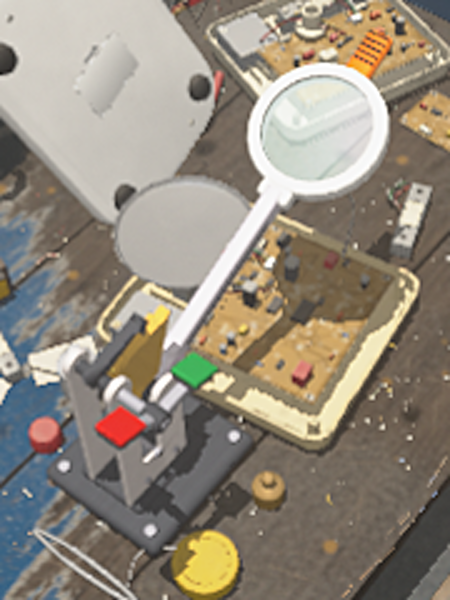

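Enlarged readings are scene red (278.4,310.8), green (307.6,287.6), lens (357.2,191.2) and tab (378.8,161.2). In the top view they are red (208.8,278.3), green (250.9,279.8), lens (368.5,250.8) and tab (408.2,246.5). Next I fit the stand pose.

```bash
cat > model.py <<'E'
import numpy as np
def w(q,l):
    c,s=np.cos(q[2]),np.sin(q[2]);return np.array([q[0]+c*l[0]-s*l[1],q[1]+s*l[0]+c*l[1],l[2]])
def pad(sign,p):  # sign +1 red, -1 green; p pawl angle
    b=(p-.42);c,s=np.cos(b),np.sin(b);y,z=sign*.0397,.0252
    return np.array([-.056,.046+c*y+s*z,.184+c*z-s*y])
def arm(r,a,h=.005,x=0): return np.array([x,-r*np.cos(a)+h*np.sin(a),.110+r*np.sin(a)+h*np.cos(a)])
E
python3 - <<'E'
import cv2,pickle,numpy as np
from scipy.optimize import least_squares
from model import *
d=pickle.load(open("cams.pkl","rb"))
m={"scene":[(278.4,310.8),(307.6,287.6),(357.2,191.2),(378.8,161.2)],"top":[(208.8,278.3),(250.9,279.8),(368.5,250.8),(408.2,246.5)]}
def res(q):
    P=np.array([w(q,l) for l in(pad(1,0),pad(-1,0),arm(.25,q[3]),arm(.33,q[3]))]);o=[]
    for n,uv in m.items():
        r=d[n];V=r["view"]
        o.append(cv2.projectPoints(P,cv2.Rodrigues(V[:3,:3])[0],V[:3,3],r["intrinsics"],np.array(r["dist"]))[0][:,0]-uv)
    return np.concatenate(o).ravel()
q0s=[least_squares(res,[.5,.2,y,.5]) for y in(0,1.57,-1.57,3.1)]
b=min(q0s,key=lambda r:r.cost);q=b.x
print(q,np.round(b.fun,1));np.save("q.npy",q)
for l in(pad(1,0),pad(1,.84),pad(-1,.84),pad(-1,0),arm(.33,q[3]),arm(.33,0)):print(w(q,l))
E
```

```text
[0.48643383 0.22718511 0.02847321 0.39433228] [ 0.6 -5.3 -0.3 -0.7 -1.   1.5 -1.4  0.4  0.4  1.2 -0.9  1.6 -1.6  0.2
 -0.5  1.4]
[0.42840747 0.29753572 0.22319793]
[0.42782239 0.31807852 0.19082175]
[0.4298864  0.24560864 0.22319793]
[0.43047148 0.22506585 0.19082175]
[ 0.495053   -0.0754448   0.24139956]
[ 0.49582872 -0.10268113  0.115     ]
```

```bash
python3 - <<'E'
import cv2,pickle,numpy as np
from scipy.optimize import least_squares
from model import *
d=pickle.load(open("cams.pkl","rb"))
m={"scene":[(278.4,310.8),(307.6,287.6),(357.2,191.2),(378.8,161.2)],"top":[(208.8,278.3),(250.9,279.8),(368.5,250.8),(408.2,246.5)]}
def res(q):
    P=np.array([w(q,l) for l in(pad(1,q[4]),pad(-1,q[4]),arm(.25,q[3]),arm(.33,q[3]))]);o=[]
    for n,uv in m.items():
        r=d[n];V=r["view"]
        o.append(cv2.projectPoints(P,cv2.Rodrigues(V[:3,:3])[0],V[:3,3],r["intrinsics"],np.array(r["dist"]))[0][:,0]-uv)
    return np.concatenate(o).ravel()
b=least_squares(res,[.486,.227,.028,.4,0]);q=b.x
print(q,np.round(b.fun,1));np.save("q.npy",q)
for l in(pad(1,q[4]),pad(1,.84),pad(-1,.84),pad(-1,0),arm(.33,q[3]),arm(.33,0)):print(w(q,l))
# overlay check of the fit, with foot outline
r=d["scene"];V=r["view"];im=r["frame"][:,:,::-1].copy()
from workcell import kinematics
for yaw in(0,np.pi/2,np.pi/4):
  R=[np.cos(yaw/2),np.sin(yaw/2),0,0]
  for l in(pad(1,q[4]),pad(-1,0),arm(.33,q[3]),arm(.33,0)):
    print(yaw,kinematics.solve_ik(w(q,l)+[0,0,-.017],R))
E
```

```text
[0.48616893 0.22523402 0.03032698 0.39682739 0.15135152] [-0.3 -2.3 -0.2 -2.8 -0.6  0.8 -1.  -0.3 -0.9  1.7 -1.2  1.4 -0.7  0.1
  0.4  1.2]
[0.42784206 0.30108747 0.21883361]
[0.4273891  0.31601861 0.19082175]
[0.42958745 0.24355269 0.22319793]
[0.43021061 0.22301101 0.19082175]
[ 0.49533913 -0.07705075  0.24215455]
[ 0.4961753  -0.10461424  0.115     ]
0 [ 6.10361174e-01  2.48173876e-01  1.89566841e+00 -4.44089210e-16
  9.97750369e-01  2.18115750e+00]
0 [ 4.75144907e-01  2.28244516e-01  1.99851733e+00 -4.44089210e-16
  9.14830809e-01  2.04594123e+00]
0 [-1.57307084e-01  1.86233072e-01  1.91724392e+00 -4.44089210e-16
  1.03811566e+00  1.41348924e+00]
0 [-2.10755910e-01  3.76630950e-01  2.00493811e+00 -4.44089210e-16
  7.60023595e-01  1.36004042e+00]
1.5707963267948966 [ 6.10361174e-01  2.48173876e-01  1.89566841e+00 -4.44089210e-16
  9.97750369e-01  6.10361174e-01]
1.5707963267948966 [ 4.75144907e-01  2.28244516e-01  1.99851733e+00 -4.44089210e-16
  9.14830809e-01  4.75144907e-01]
1.5707963267948966 [-1.57307084e-01  1.86233072e-01  1.91724392e+00 -4.44089210e-16
  1.03811566e+00 -1.57307084e-01]
1.5707963267948966 [-2.10755910e-01  3.76630950e-01  2.00493811e+00 -4.44089210e-16
  7.60023595e-01 -2.10755910e-01]
0.7853981633974483 [ 6.10361174e-01  2.48173876e-01  1.89566841e+00 -4.44089210e-16
  9.97750369e-01  1.39575934e+00]
0.7853981633974483 [ 4.75144907e-01  2.28244516e-01  1.99851733e+00 -4.44089210e-16
  9.14830809e-01  1.26054307e+00]
0.7853981633974483 [-1.57307084e-01  1.86233072e-01  1.91724392e+00 -4.44089210e-16
  1.03811566e+00  6.28091079e-01]
0.7853981633974483 [-2.10755910e-01  3.76630950e-01  2.00493811e+00 -4.44089210e-16
  7.60023595e-01  5.74642253e-01]
```

```bash
cat >> model.py <<'E'
from workcell import *
import cv2
q=np.load("q.npy")
# tool down, tool x along the stand's y (22 mm that way); last joint value kept small
def down(yaw): return [np.cos(yaw/2),np.sin(yaw/2),0,0]
ORI=down(q[2]+np.pi/2)
def F(): return np.array(get_obs()["wrist_force"])
def go(tip,v=.15,f=None):
    p=np.array(tip)+[0,0,bot.tcp_to_tips]
    (bot.servo_line(p,ORI,v) if f is None else f(p,ORI))
def press(pts,fmax,v=.04,f0=None):
    f0=F() if f0 is None else f0
    for i,p in enumerate(pts):
        go(p,v);d=F()-f0
        print(i,np.round(p,3),np.round(d,1),round(get_obs()["time_s"],1))
        if np.linalg.norm(d)>fmax: print("STOP");return False
    return True
def snap(n,f):
    r=vision.read_camera(n);cv2.imwrite("pics/"+f,r["frame"][:,:,::-1]);return r
E
python3 - <<'E'
from model import *
hand.move_gripper(0.0)
bot.servo_line([.214,-.587,.42],velocity=.25)
r=w(q,pad(1,q[4])); go([r[0]-.002,r[1]+.003,.38],f=bot.reach)
go([r[0]-.002,r[1]+.003,.26],.15)
print(get_obs()["time_s"],get_obs()["position"],get_obs()["gripper_width"],F())
snap("scene","s2.png")
im=cv2.imread("pics/s2.png")[180:380,200:400];cv2.imwrite("pics/s2c.png",cv2.resize(im,None,fx=3,fy=3))
E
```

```text
5.85 [0.42633154 0.30436318 0.27781685] -4.5603267241758295e-05 [0.25883002 0.21209385 0.04077544]
```

View pics/s2c.png

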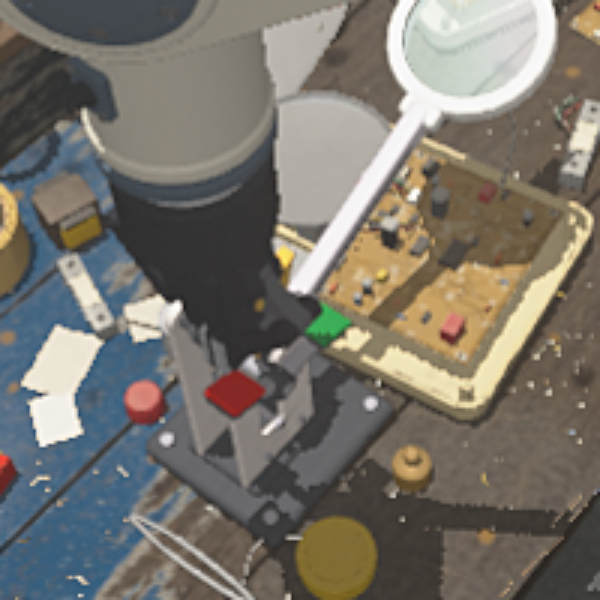

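The crop shows the closed fingers directly above the red pad (crop 235,393). The pawl is still in the teeth and the green pad is low at (327,323). Pressing now, with force checks.

```bash
python3 - <<'E'
from model import *
off=np.array([-.002,.003,0])
r=w(q,pad(1,q[4]))+off
pts=[[r[0],r[1],z] for z in np.arange(.25,r[2]+.005,-.008)]
ok=press(pts,5)
if ok: ok=press([w(q,pad(1,p))+off+[0,0,.004] for p in(.15,.3,.45,.55,.65,.75)],6,f0=np.zeros(3))
snap("scene","s3.png")
p=np.array(get_obs()["position"])-[0,0,.017]
go([p[0],p[1],.27],.15)
snap("scene","s4.png");print(get_obs()["time_s"])
a=cv2.imread("pics/s3.png")[200:380,230:380];b=cv2.imread("pics/s4.png")[200:380,230:380]
cv2.imwrite("pics/s34.png",cv2.resize(np.hstack([a,b]),None,fx=2.6,fy=2.6))
E
```

```text
0 [0.426 0.304 0.25 ] [-0.4  0.1  0.4] 6.3
1 [0.426 0.304 0.242] [-1.1  0.2 -0.4] 6.7
2 [0.426 0.304 0.234] [-0.6 -0.6  0.7] 7.0
3 [0.426 0.304 0.226] [-0.4 -0.6  0.7] 7.3
0 [0.426 0.304 0.223] [-1.  -0.1 -0.2] 7.6
1 [0.426 0.309 0.218] [ 0.4 -1.   0.3] 7.9
2 [0.426 0.313 0.212] [ 0.2  0.3 -0.8] 8.2
3 [0.426 0.315 0.208] [ 0.5  0.1 -0.9] 8.5
4 [0.425 0.317 0.203] [-0.1 -0.5  0.2] 8.8
5 [0.425 0.318 0.199] [-0.8  0.1 -0.7] 9.1
9.775
```

View pics/s34.png

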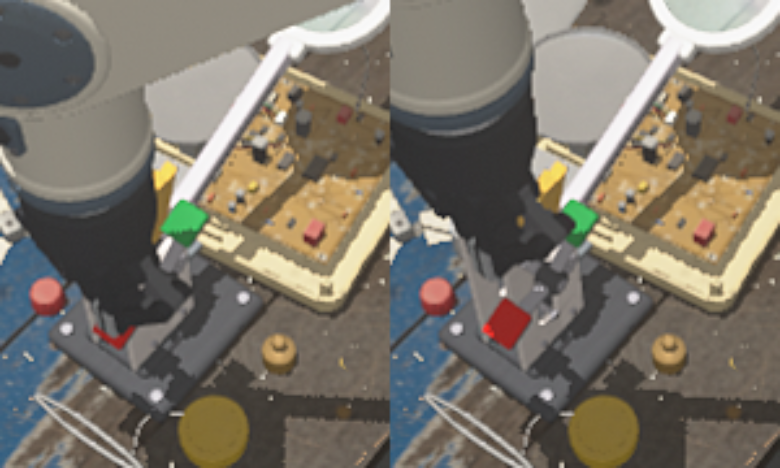

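Left: the fingers are pressing the red pad. Right: with the fingers off, the red pad stays low and tilted out at (508,323), and the green pad is high at (575,220). So the pawl is clear and the arm has not moved. Next is the tab.

```bash
python3 - <<'E'
from model import *
def T(a,r=.332): return w(q,arm(r,a))+[0,0,.011*np.tan(max(a,0))]
p=np.array(get_obs()["position"])-[0,0,.017]
go([p[0],p[1],.38],.2)
t=T(q[3]);go([t[0],t[1],.38],f=bot.reach);go([t[0],t[1],t[2]+.03])
f0=F();print(get_obs()["time_s"],f0)
ok=press([t+[0,0,z] for z in(.02,.012,.006)],9,f0=np.zeros(3))
if ok: ok=press([T(a) for a in np.arange(q[3],.05,-.03)],9,f0=np.zeros(3))
snap("scene","s5.png");snap("top","t5.png")
a=cv2.imread("pics/s5.png")[130:370,240:440];b=cv2.imread("pics/t5.png")[200:320,190:430]
cv2.imwrite("pics/st5.png",np.hstack([cv2.resize(a,(400,480)),cv2.resize(b,(400,480))[:,:]]))
E
```

```text
12.8 [0.5178992  0.18795049 0.87926267]
0 [ 0.495 -0.079  0.268] [1.1 0.5 0.4] 13.2
1 [ 0.495 -0.079  0.26 ] [-0.7 -0.3  0.2] 13.6
2 [ 0.495 -0.079  0.254] [ 0.6  0.5 -0.2] 13.8
0 [ 0.495 -0.079  0.248] [-0.5 -0.7 -0.1] 14.2
1 [ 0.496 -0.083  0.238] [ 0.2 -0.2  0.3] 14.6
2 [ 0.496 -0.086  0.228] [-0.1  0.2  0.3] 15.0
3 [ 0.496 -0.09   0.219] [-0.2  0.5 -0. ] 15.4
4 [ 0.496 -0.093  0.209] [-0.4  0.9 -0. ] 15.8
5 [ 0.496 -0.095  0.199] [ 0.5 -0.2  0.1] 16.2
6 [ 0.496 -0.098  0.189] [ 1.  -0.2  0.3] 16.6
7 [ 0.496 -0.1    0.179] [-0.1  0.8 -0.1] 17.0
8 [ 0.496 -0.102  0.169] [-0.7 -0.1  0.2] 17.4
9 [ 0.496 -0.103  0.158] [-0.2 -0.4  0.5] 17.8
10 [ 0.496 -0.105  0.148] [-0.4  0.4  0.1] 18.2
11 [ 0.496 -0.106  0.138] [-0.2  0.4 -0.7] 18.6
```

View pics/st5.png

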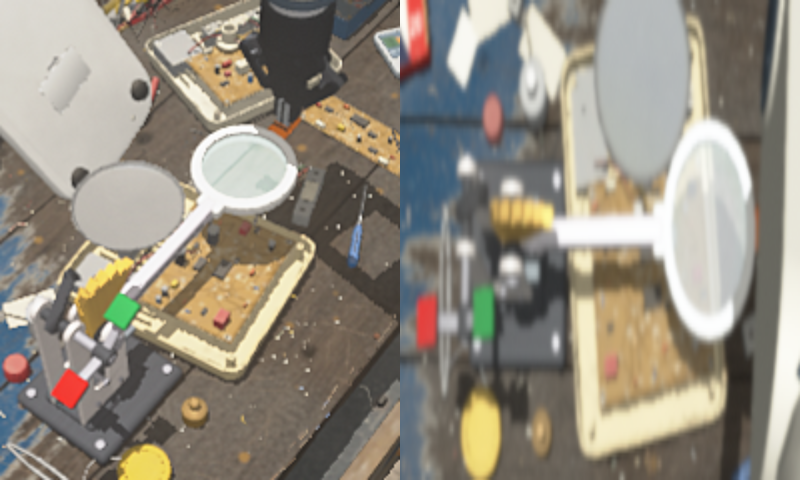

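The arm is following the fingertips, which are on the orange tab at crop (285,128), clear of the ring. It is nearly level, the pawl is still clear, and the force is low. I'll continue in fine steps to the stop.

```bash
python3 - <<'E'
from model import *
t=w(q,arm(.332,0))
press([[t[0],t[1],z] for z in np.arange(.136,.100,-.002)],4.5,.03,f0=np.zeros(3))
bot.dwell(.2);print(F())
p=np.array(get_obs()["position"])-[0,0,.017]
go([p[0],p[1]-.003,.16],.1)
r=snap("scene","s6.png");print(get_obs()["time_s"],p)
V=r["view"]
for a in(0,.03,.06):
    print(a,cv2.projectPoints(np.array([w(q,arm(.33,a)),w(q,arm(.25,a))]),cv2.Rodrigues(V[:3,:3])[0],V[:3,3],r["intrinsics"],np.array(r["dist"]))[0][:,0])
cv2.imwrite("pics/s6c.png",cv2.resize(cv2.imread("pics/s6.png")[150:350,240:440],None,fx=3,fy=3))
E
```

```text
0 [ 0.496 -0.107  0.136] [-0.9 -0.3  1. ] 19.0
1 [ 0.496 -0.107  0.134] [-0.4 -0.3 -0.7] 19.2
2 [ 0.496 -0.107  0.132] [-0.6  0.4  0.3] 19.5
3 [ 0.496 -0.107  0.13 ] [-0.6 -0.6  0.5] 19.7
4 [ 0.496 -0.107  0.128] [-0.4 -0.1  0. ] 20.0
5 [ 0.496 -0.107  0.126] [-0.3  0.9 -0. ] 20.2
6 [ 0.496 -0.107  0.124] [-0.  -0.3  1. ] 20.5
7 [ 0.496 -0.107  0.122] [0.  1.  0.6] 20.7
8 [ 0.496 -0.107  0.12 ] [ 0.5 -0.3  0.4] 21.0
9 [ 0.496 -0.107  0.118] [-0.4 -0.  -0.3] 21.2
10 [ 0.496 -0.107  0.116] [-0.1 -0.7 -0.1] 21.5
11 [ 0.496 -0.107  0.114] [-2.8 -0.3 11.8] 21.7
STOP
[-2.92186383  1.25205518 10.81944878]
22.6 [ 0.49637906 -0.10660647  0.11475759]
0 [[380.97499714 195.66556071]
 [360.93565247 216.6265806 ]]
0.03 [[381.19852903 192.74537592]
 [360.98861974 214.46672688]]
0.06 [[381.35220923 189.8625849 ]
 [360.9830881  212.34712616]]
```

View pics/s6c.png

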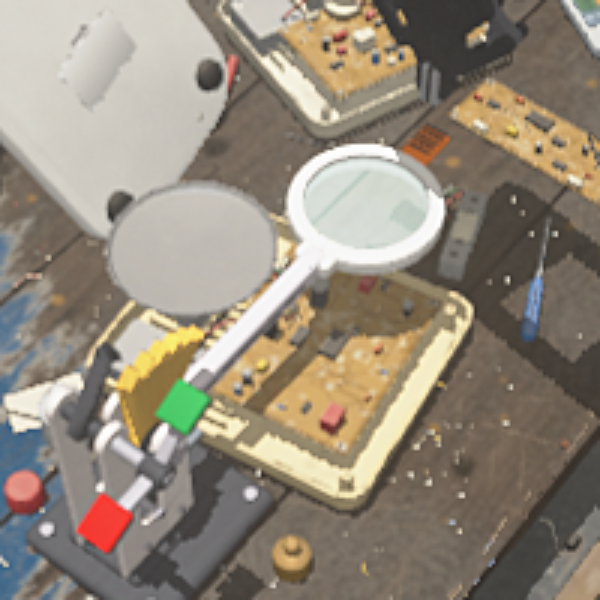

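The arm is level. The tab centre is at about (382,198), against (381,196) predicted for angle 0, and the stop was felt at tip z = 0.1148. The pawl is still clear, with the green pad high at crop (183,405). Now I press green.

```bash
python3 - <<'E'
from model import *
off=np.array([-.002,-.003,0])
p=np.array(get_obs()["position"])-[0,0,.017]
go([p[0],p[1],.32],.2)
g=w(q,pad(-1,.84))+off
go([g[0],g[1],.32],f=bot.reach);go([g[0],g[1],.25])
ok=press([[g[0],g[1],z] for z in(.242,.234,.228)],6,f0=np.zeros(3))
if ok: press([w(q,pad(-1,a))+off+[0,0,.004] for a in(.84,.69,.54,.39,.29,.19,.09)],6,f0=np.zeros(3))
p=np.array(get_obs()["position"])-[0,0,.017]
go([p[0],p[1],.25],.15);go([p[0],p[1],.36],.2)
go([.33,-.3,.4],f=bot.reach)
bot.dwell(.5);snap("scene","s7.png");print(get_obs()["time_s"])
cv2.imwrite("pics/s7c.png",cv2.resize(cv2.imread("pics/s7.png")[150:390,220:440],None,fx=2.5,fy=2.5))
E
```

```text
0 [0.428 0.241 0.242] [ 0.2 -0.1  0.2] 25.9
1 [0.428 0.241 0.234] [-0.5  0.6  0.4] 26.2
2 [0.428 0.241 0.228] [ 0.1 -0.5 -0.5] 26.5
0 [0.428 0.241 0.227] [-0.8 -0.7  0.4] 26.8
1 [0.428 0.235 0.223] [ 0.6 -0.2  0. ] 27.1
2 [0.428 0.23  0.218] [ 0.7 -0.1  0.2] 27.4
3 [0.428 0.226 0.212] [-0.1 -0.4  0.5] 27.7
4 [0.428 0.224 0.208] [ 0.   0.4 -0.1] 28.0
5 [0.428 0.222 0.203] [0.4 0.5 0.6] 28.3
6 [0.428 0.221 0.199] [-0.  -0.2  0.8] 28.5
32.2
```

View pics/s7c.png

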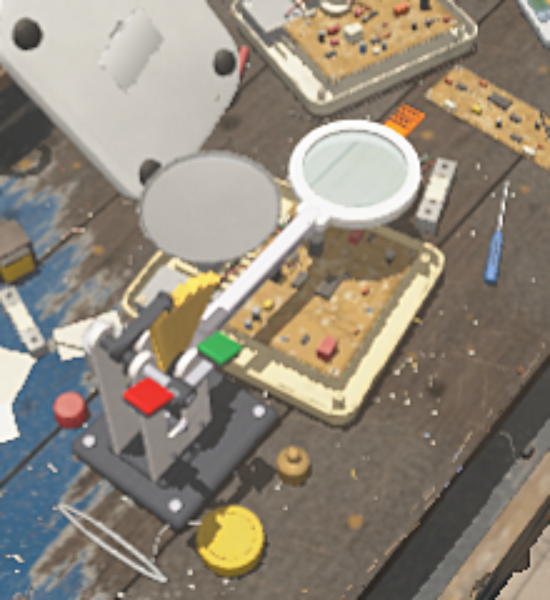

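The pawl is back in the teeth, with the red pad high at (279,309) and the green pad low at (308,289). The arm is level, the loose things are where they were, and the robot is clear.

```bash
python3 -c "
from workcell import hand_in
print(hand_in())"
```

```text
the job is handed in; nothing more can be done
None
```

The job is handed in at about 32 s: the magnifier arm lies level on its stop, the last picture shows the pawl back in the teeth, and the loose things and lens glass look untouched.

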